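# Clear the tube warmer's lid and hold it at its balance point

## Task

Two things were left on the closed lid of the tube warmer: stand the rubber stopper upright in the steel tray with the other stoppers, and the sample jar upright in the tray with the other jars. Then take the lid by its bar handle, swing it up to its balance point (a little short of upright, where it would fall neither shut nor open) and hold it still there so that its seal can be inspected: finish with the gripper still holding the bar. Never let the lid drop shut or go over backwards, and leave everything else where it is.

Things in the scene. Friction and masses are not known exactly. Their poses are not given: they have to be found in the camera images.
- lid (a joint): Hinge angle of the white lid, rad: 0 = shut and level, growing as its front edge rises; stop at 2.3. The lid (170 mm from hinge to front edge, 260 mm wide, 30 mm thick, about 0.45 kg) has no spring and hardly any hinge friction: below its balance point at 1.40 rad (80 degrees) it falls shut, beyond that it falls open backwards.
- lid_hinge (a point): Mid-point of the lid's hinge line at the rear (far from the robot) top edge of the warmer, 85 mm above the table, level with the lid's underside. x axis: at lid angle 0 points level from front to rear of the warmer (turns with the lid), y axis: along the hinge line.
- lid_bar (a point): Middle of the lid's steel bar handle, parallel to the hinge: round, 12 mm thick, 120 mm long, 50 mm out in front of the lid's front edge (44 mm clear gap) on an arm at each end (110 mm clear between). 220 mm from the hinge along the lid, 15 mm above the lid's underside; 100 mm above the table when shut. A gripper pinching it can keep pointing down while the bar turns between the pads.
- warmer: The tube warmer, a white bench box 170 mm deep, 260 mm wide, 85 mm high below its lid, fixed to the table. Origin under its centre on the table; its front with a grey panel and a dial looks to its -x, the hinge is at its +x edge, 85 mm from the centre.
- stopper_mid (a point): Centre (half-way up) of the rubber stopper on the lid: solid dark cone, 42 mm across its wide foot, 35 mm across the top, 44 mm tall, 50 g, standing on its wide end. z axis: upward. It stands on the lid's top, 115 mm above the table.
- jar_mid (a point): Centre (half-way up) of the small round sample jar with a white screw cap on the lid: 44 mm across, 55 mm tall, 60 g, standing upright. z axis: upward. It stands on the lid's top, 115 mm above the table.
- stopper_tray: Open steel tray with two stoppers in its +x half, fixed, left or right of the warmer (the two trays look the same but for what is in them): 170 mm along its x, 130 mm along its y, walls 25 mm high and 4 mm thick, inner floor 4 mm above the table. Origin under its centre, on the table; x axis: towards the two stoppers.
- stopper_tray_free (a point): Middle of the empty part of the stopper tray's floor, 35 mm from the tray's centre towards its -x side, on the floor 4 mm above the table. Axes as the tray's.
- jar_tray: Open steel tray of the same size with two jars in its +x half, fixed, on the other side of the warmer. Origin under its centre, on the table; x axis: towards the two jars.
- jar_tray_free (a point): Middle of the empty part of the jar tray's floor, 35 mm from the tray's centre towards its -x side, on the floor 4 mm above the table. Axes as the tray's.
- stock_stopper1: A stopper that already stands in the stopper tray, same size; leave it. Origin: centre of its foot.
- stock_stopper2: The other stopper in the stopper tray; leave it.
- stock_jar1: A jar that already stands in the jar tray, same size; leave it. Origin: centre of its underside.
- stock_jar2: The other jar in the jar tray; leave it.
- beaker: Glass beaker, 72 mm across, 85 mm tall, standing on the table beyond the warmer; leave it. Origin under its centre.
- petri_dish: Closed petri dish, 92 mm across, 18 mm high, lying on the table beyond the warmer; leave it. Origin under its centre.
- pipette_pump: Green and white pipette pump, 235 mm long, 24 mm thick, lying beyond the warmer; leave it. Origin under the middle of its green body, x axis along its length.
Not all that is in view belongs to the job. Several things look just like the petri_dish: the one meant starts farthest from the robot's base. Leave any pink look-alike of the part that bears stopper_mid alone.

How it is judged:
By the outcome, as a careful person would: the job done as asked, in the order asked, and still so for the second after the job is handed in, while the arm keeps its last pose, push and grip.
It also fails if it takes over 67 s, if anything falls off the work surface, if the arm or the gripper's body presses on something with over 40 N, if the wrist force passes 120 N, or if a joint passes its speed limit or range.

## Robot

A 7-joint arm with a two-finger parallel gripper is mounted at the origin on the work surface. World frame = base frame: x ahead of the robot, y to its left, z up, the work surface at z = 0. Lengths are in m, angles in rad, forces in N, time in s.
With the tool pointing down it reaches from about 0.4 to 0.85 m from the base axis. Payload 10.4 kg.
Tool frame: the origin (TCP) lies midway between the tips of the shut fingers; the grasp point (between the pads) lies 19 mm behind it (env.pinch_z is the y of the grasp point in the tool frame, in m); y points along the fingers, z is the direction in which the jaws open and shut, and the axes are right-handed (so a half turn about y gives the same grasp; the last joint's range is limited). The gripper opens to 85 mm and grips with 20 to 120 N. Pads are 22 mm wide; open, the fingers measure 114 mm over their backs; the gripper's body (76 mm by 85 mm) begins 54 mm behind the grasp point. The pads swing forward as they close: fully open they stand 13 mm farther back than shut.
Start: joints at [1.172, 0.332, -0.065, 1.46, 0.022, 1.35, -0.088], TCP at [0.229, -0.581, 0.231] pointing down, gripper open.
Joint ranges: [-2.6, 2.6], [-0.5, 2.12], [-1.47, 1.34], [0.16, 2.42], [-1.27, 4.41], [0.06, 2.06], [-2.6, 2.6]. Speed limits (rad/s): [2.22, 2.22, 2.79, 2.79, 3.14, 3.14, 3.14].

## Interface

Orientations are given as a unit quaternion [w, x, y, z].
In Python, from cell import env gives the robot as it stands.
- The arm moves only by the tool servo_tool, never from a script. Its arguments are lists of equal length, an entry for each row: "offset": the shift along the tool's x, y, z in mm, a list of three; "rot": the turn, a rotation vector about the tool's x, y, z in degrees, a list of three; "claw": the opening, from 0 (shut) to 1 (fully open). A call has 1 to 5 rows; each row is the pose to reach, as a shift and turn from the pose commanded when the call began, along the tool's axes at that moment; what a row does not reach only later rows make up. A row lasts 1/10 s, in which the tool goes at most 50 mm and 8.59 degrees, less where a joint would pass 70% of its speed; a pose out of reach is approached as far as the arm can. A call with a gripper value outside its range is refused whole. The fingers move at their own pace and stop on an object; "grip_force" is the grip in N (left out, the last holds). Time passes only in rows, so rows that repeat a pose let the fingers close. It gives the time, the measured TCP pose, the force and the opening at its end, in the units of the state.
- env.get_state(): the state, without advancing time (a new reading comes with each control period).
- env.read_camera(name): name is "side" or "top" or "wrist"; returns a dict with "color" (420x560x3 uint8, red, green, blue), "fx", "fy", "cx", "cy" (pixels), "k1" (the pictures are not rectified: a ray, as slopes to the right and down, at radius r is drawn at 1 + k1 r^2 times it, then the intrinsics apply), "eye" and "orientation" of the camera in the world. Camera axes: x right, y down, z forward; pixel columns grow to the right and rows downward; lengths in m; the calibration is good to about 2 mm. A picture is of the moment at which its call begins. There is no depth.
- env.close_job(): hands the job in, once; it reports no verdict.
The state is a dict: "time_s": time; "joint_positions": joint angles; "dq": joint speeds; "joint_torque": joint torques, N m; "tool_pos": TCP position; "ee_rot": TCP orientation; "contact_force": force on the tool from outside, world axes, zero at the start; "torque": the same for the moment, N m; "finger_gap": opening from 0.0 (shut) to 1.0 (fully open).
Only numpy, scipy, OpenCV 4.12 (cv2) and the standard library are available. Lean on these libraries where they do the work, as an engineer would, in place of code of your own. Each camera call takes 0.05 s, during which the arm holds its last target. There are 200 camera calls.

## Working session

There is one attempt and no reset: what is moved stays moved. The work goes in short steps, Python scripts to look and compute and a tool call to move; the robot and the scene stay as the last step left them, time stands still between calls to the robot, and variables do not carry over. Pictures are saved under pics/ and viewed, about 8 in all and at most 12, crops included, and the job is handed in when it is done.

Besides the shell and the picture viewer there is one more tool, called after "Request:" as name(argument=value, ...) on one line, values as JSON. servo_tool: Moves the arm, as the interface text tells. Its arguments: {"type":"object","properties":{"offset":{"type":"array","items":{"type":"array","items":{"type":"number"}}},"rot":{"type":"array","items":{"type":"array","items":{"type":"number"}}},"claw":{"type":"array","items":{"type":"number"}},"grip_force":{"type":"number"}},"required":["offset","rot","claw"]}

```bash
mkdir -p pics; cat > h.py <<'E'
import numpy as np, cv2
from scipy.spatial.transform import Rotation as R
from cell import env
def Rq(q): return R.from_quat([q[1],q[2],q[3],q[0]]).as_matrix()
def shot(n,f):
    c=env.read_camera(n); cv2.imwrite(f'pics/{f}.png',c['color'][:,:,::-1])
    np.save(f'pics/{f}.npy',c,allow_pickle=True); return c
def load(f): return np.load(f'pics/{f}.npy',allow_pickle=True).item()
def ray(c,u,v):
    d=np.array([(u-c['cx'])/c['fx'],(v-c['cy'])/c['fy']]); p=d.copy()
    for _ in range(20): p=d/(1+c['k1']*(p@p))
    return np.array(c['eye']),Rq(c['orientation'])@np.array([p[0],p[1],1.])
def onz(c,u,v,z):
    e,d=ray(c,u,v); return e+d*(z-e[2])/d[2]
def tri(c1,p1,c2,p2):
    e1,d1=ray(c1,*p1); e2,d2=ray(c2,*p2)
    s=np.linalg.lstsq(np.c_[d1,-d2],e2-e1,rcond=None)[0]
    a,b=e1+d1*s[0],e2+d2*s[1]; return (a+b)/2,np.linalg.norm(a-b)
def proj(c,P):
    p=Rq(c['orientation']).T@(np.array(P)-c['eye']); p=p[:2]/p[2]; p=p*(1+c['k1']*(p@p))
    return p*[c['fx'],c['fy']]+[c['cx'],c['cy']]
def totool(v):  # world shift -> tool mm
    return Rq(env.get_state()['ee_rot']).T@np.array(v)*1000
E
python3 - <<'E'
from h import *
s=env.get_state(); print(s); print(env.pinch_z); print(Rq(s['ee_rot']).round(3))
for n in('side','top','wrist'):
    c=shot(n,n+'0'); print(n,c['fx'],c['cx'],c['cy'],c['k1'],c['eye'],Rq(c['orientation']).round(3).tolist())
E
```

```text
{'time_s': 0.0, 'joint_positions': array([ 1.17242146,  0.33289669, -0.06471651,  1.46095228,  0.02161128,
        1.34986757, -0.08847042]), 'dq': array([-0.00023072,  0.00196277,  0.00021766, -0.0005567 , -0.00209965,
        0.00080283,  0.00015565]), 'joint_torque': array([-7.45618854e-04, -6.25442004e+01,  4.85270773e-02, -3.91608739e+01,
        1.60478085e-02,  9.83662700e-03,  2.17802506e-05]), 'tool_pos': array([ 0.22923612, -0.58104455,  0.23049523]), 'ee_rot': array([ 0.13198142, -0.13221872,  0.69514836, -0.69416703]), 'contact_force': array([-0.01114038, -0.83397657,  0.25330501]), 'torque': array([ 0.00033826, -0.00171382,  0.03904907]), 'finger_gap': 0.9990714802344405}
-0.0187
[[-0.93  -0.001  0.367]
 [-0.367  0.001 -0.93 ]
 [ 0.    -1.    -0.001]]
side 395.06315271787685 281.53257341656126 208.72960983805055 0.009255534916392777 [ 0.43480762 -0.79648896  0.62547679] [[0.985, -0.104, 0.14], [-0.174, -0.501, 0.848], [-0.017, -0.859, -0.511]]
top 432.58725155174903 278.4373111800979 217.20189660850775 -0.0861701978909768 [0.48584121 0.07221721 1.1743416 ] [[0.022, -0.995, 0.098], [-1.0, -0.023, -0.015], [0.017, -0.097, -0.995]]
wrist 307.8448133840002 275.2293059774168 208.68211564698032 -0.030737979318199212 [ 0.29175232 -0.55596876  0.3727304 ] [[0.366, -0.898, -0.244], [-0.93, -0.354, -0.095], [-0.001, 0.261, -0.965]]
```

View pics/top0.png

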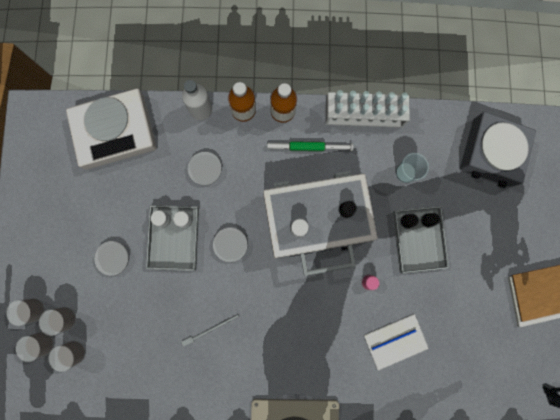

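View pics/side0.png

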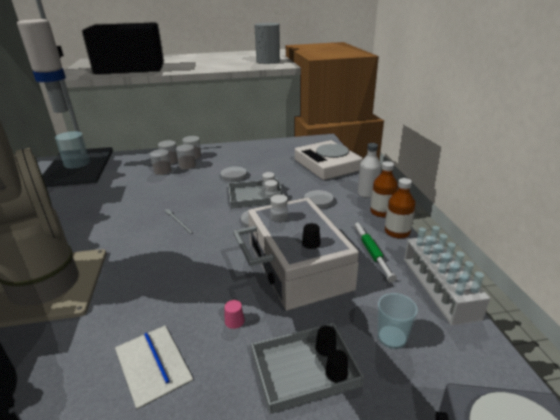

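The top view shows the dark stopper at (347,209) and the white-capped jar at (300,228), both on the lid. The bar is near (328,268). The stopper tray is around (421,240) and the jar tray around (172,238). 

Possible mix-ups:
- **Stopper:** the pink stopper at (372,284), and the tray stoppers at (409,220) and (430,219).
- **Jar:** the tray jars at (159,218) and (181,218), and the four jars at lower left.

I choose the two on the lid and will check them in a crop.

```bash
python3 - <<'E'
from h import *
t=load('top0')['color'];s=load('side0')['color']
a=cv2.resize(t[165:290,135:455],None,fx=2.5,fy=2.5,interpolation=cv2.INTER_CUBIC)
b=cv2.resize(s[165:415,210:380],None,fx=1.15,fy=1.15)
b=cv2.resize(s[185:310,210:380],None,fx=2.2,fy=2.2,interpolation=cv2.INTER_CUBIC)
b2=cv2.resize(s[310:410,240:370],None,fx=2.2,fy=2.2,interpolation=cv2.INTER_CUBIC)
o=np.zeros((595,800,3),np.uint8);o[:a.shape[0],:a.shape[1]]=a;o[315:315+b.shape[0],:b.shape[1]]=b;o[315:315+b2.shape[0],400:400+b2.shape[1]]=b2
cv2.imwrite('pics/crop1.png',o[:,:,::-1])
for n,im in(('top',t),('side',s)):
    g=im.max(2)
    m=(g<30).astype(np.uint8); N,l,st,ce=cv2.connectedComponentsWithStats(m)
    print(n,'dark',[(ce[i].round(1).tolist(),st[i,:5].tolist()) for i in range(1,N) if 40<st[i,4]<900])
    hsv=cv2.cvtColor(im,cv2.COLOR_RGB2HSV)
    m=((g>195)&(hsv[...,1]<40)).astype(np.uint8); N,l,st,ce=cv2.connectedComponentsWithStats(m)
    print(n,'white',[(ce[i].round(1).tolist(),st[i,:5].tolist()) for i in range(1,N) if 40<st[i,4]<1900])
E
```

```text
top dark [([112.6, 146.6], [92, 136, 42, 22, 461]), ([491.4, 178.3], [471, 171, 37, 17, 194]), ([347.1, 208.8], [340, 202, 16, 15, 195]), ([408.8, 220.5], [401, 214, 17, 14, 181]), ([429.9, 219.5], [421, 214, 19, 13, 183]), ([552.7, 395.5], [543, 386, 17, 21, 206])]
top white []
side dark [([314.2, 155.6], [306, 151, 17, 10, 69]), ([310.9, 236.6], [302, 224, 18, 25, 364]), ([256.4, 247.2], [253, 239, 8, 17, 55]), ([64.7, 264.7], [53, 255, 19, 20, 75]), ([272.5, 277.7], [265, 263, 16, 31, 201]), ([15.1, 283.1], [0, 280, 33, 6, 65]), ([441.2, 415.8], [435, 412, 14, 8, 97])]
side white []
```

View pics/crop1.png

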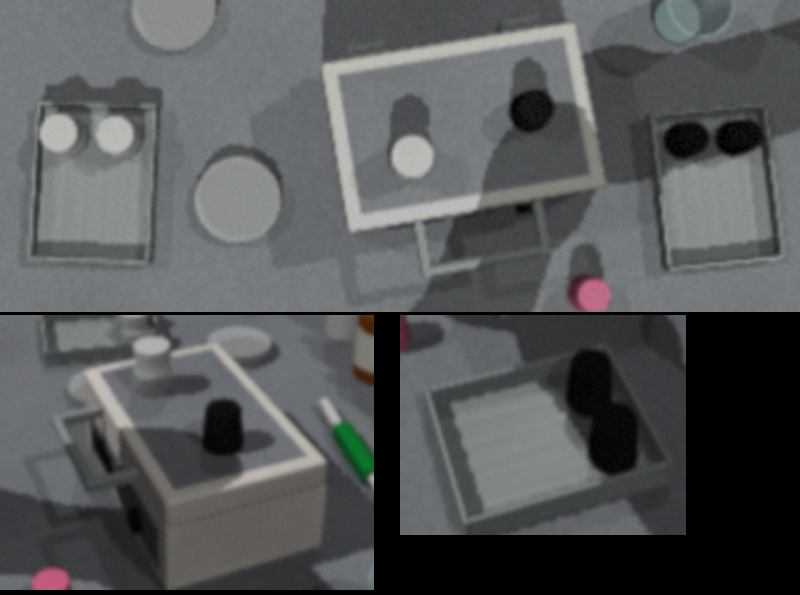

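The crop confirms both choices: the dark stopper and the white-capped jar stand on the lid, and the pink one is on the table. In the crop, the lid corners are (325,66), (575,26), (603,185) and (351,230), and the bar runs from (427,270) to (547,246). Next I turn these into positions.

```bash
python3 - <<'E'
from h import *
T=load('top0');S=load('side0')
t=lambda x,y:(135+x/2.5-.3,165+y/2.5-.3); s1=lambda x,y:(210+x/2.2-.3,185+(y-315)/2.2-.3); s2=lambda x,y:(240+(x-400)/2.2-.3,310+(y-315)/2.2-.3)
def show(n,a,b,z):
    p,e=tri(T,a,S,b); print(n,'tri',p.round(4),'gap',round(e,4),'plane',onz(T,*a,z).round(4), onz(S,*b,z).round(4)); return p
L={}
for n,a,b in(('BL',(325,66),(212,348)),('BR',(575,26),(322,462)),('FR',(603,185),(165,497)),('FL',(351,230),(88,373))): L[n]=show(n,t(*a),s1(*b),.115)
for n,a,b in(('barL',(427,270),(60,415)),('barR',(547,246),(92,486))): show(n,t(*a),s1(*b),.106)
for n,a,b in(('sRL',(651,116),(605,350)),('sRR',(769,108),(665,463)),('sFR',(780,257),(468,523)),('sFL',(667,268),(430,392))): show(n,t(*a),s2(*b),.025)
J=[onz(T,*t(*a),.025) for a in((40,103),(157,104),(151,263),(31,260))]; print('jar tray',np.round(J,4),np.mean(J,0).round(4))
for a,b in zip(J,J[1:]+J[:1]): print(np.linalg.norm(a-b).round(4))
show('stopper top',(347.1,208.8),(311,229),.159)
show('jar top',t(412,156),s1(152,345),.170)
show('sstock1',(408.8,220.5),s2(613,412),.048)
print('sstock',onz(T,408.8,220.5,.03).round(3),onz(T,429.9,219.5,.03).round(3))
for p in((58,133),(115,134)): print('jstock',onz(T,*t(*p),.059).round(3))
print('pink',onz(T,372,284,.04).round(3),'beaker',onz(T,415,166,.05).round(3))
W=load('wrist0')
E
```

```text
BL tri [0.6516 0.092  0.1096] gap 0.0063 plane [0.6539 0.0915 0.115 ] [0.6461 0.0824 0.115 ]
BR tri [ 0.7001 -0.1574  0.1151] gap 0.0014 plane [ 0.7008 -0.1576  0.115 ] [ 0.6994 -0.1574  0.115 ]
FR tri [ 0.541  -0.1847  0.119 ] gap 0.0017 plane [ 0.5421 -0.1858  0.115 ] [ 0.541  -0.1799  0.115 ]
FL tri [0.494  0.062  0.1107] gap 0.0025 plane [0.4927 0.0621 0.115 ] [0.4948 0.0548 0.115 ]
barL tri [ 0.4561 -0.0135  0.1074] gap 0.0018 plane [ 0.4552 -0.0136  0.106 ] [ 0.4571 -0.0114  0.106 ]
barR tri [ 0.4795 -0.133   0.101 ] gap 0.003 plane [ 0.481  -0.1321  0.106 ] [ 0.4776 -0.1393  0.106 ]
sRL tri [ 0.6229 -0.2618  0.0194] gap 0.0008 plane [ 0.6226 -0.2603  0.025 ] [ 0.6208 -0.2667  0.025 ]
sRR tri [ 0.6334 -0.3898  0.0294] gap 0.0015 plane [ 0.6347 -0.3918  0.025 ] [ 0.634  -0.3868  0.025 ]
sFR tri [ 0.474  -0.4043  0.0196] gap 0.0021 plane [ 0.473 -0.402  0.025] [ 0.4747 -0.4079  0.025 ]
sFL tri [ 0.4601 -0.2791  0.0197] gap 0.0015 plane [ 0.4595 -0.2774  0.025 ] [ 0.4606 -0.2836  0.025 ]
jar tray [[0.621  0.3981 0.025 ]
 [0.6228 0.2719 0.025 ]
 [0.4536 0.2718 0.025 ]
 [0.4533 0.3997 0.025 ]] [0.5377 0.3354 0.025 ]
0.1262
0.1692
0.1279
0.1677
stopper top tri [ 0.6114 -0.1074  0.1513] gap 0.0021 plane [ 0.6094 -0.1059  0.159 ] [ 0.6096 -0.1185  0.159 ]
jar top tri [0.5622 0.0073 0.1699] gap 0.0004 plane [0.5624 0.0073 0.17  ] [0.5619 0.0072 0.17  ]
sstock1 tri [ 0.6087 -0.3093 -0.0049] gap 0.0159 plane [ 0.5957 -0.2905  0.048 ] [ 0.6016 -0.3506  0.048 ]
sstock [ 0.597 -0.296  0.03 ] [ 0.602 -0.355  0.03 ]
jstock [0.586 0.368 0.059]
jstock [0.586 0.308 0.059]
pink [ 0.427 -0.194  0.04 ] beaker [ 0.743 -0.308  0.05 ]
```

Everything agrees with the given sizes: heights, tray and lid sizes, and the bar. Now I move above the stopper for a wrist check.

Request:
servo_tool(offset=[[-35,0,-20],[-70,0,-40],[-105,0,-60],[-140,0,-80],[-175,0,-100]], rot=[[0,0,0],[0,0,0],[0,0,0],[0,0,0],[0,0,0]], claw=[1,1,1,1,1])

```text
time_s: 0.65
tool_pos: [0.3562, -0.4227, 0.2312]
ee_rot: [0.132, -0.132, 0.695, -0.695]
contact_force: [0.6, -0.6, -0.6]
finger_gap: 1.0
```

Request:
servo_tool(offset=[[-35,0,-20],[-70,0,-40],[-105,0,-60],[-140,0,-80],[-175,0,-100]], rot=[[0,0,0],[0,0,0],[0,0,0],[0,0,0],[0,0,0]], claw=[1,1,1,1,1])

```text
time_s: 1.15
tool_pos: [0.4822, -0.2655, 0.2313]
ee_rot: [-0.132, 0.132, -0.695, 0.695]
contact_force: [0.3, -0.7, 1.0]
finger_gap: 1.0
```

Request:
servo_tool(offset=[[-35,0,-20],[-70,0,-40],[-105,0,-60],[-140,0,-80],[-175,0,-100]], rot=[[0,3,0],[0,6,0],[0,10,0],[0,13,0],[0,16,0]], claw=[1,1,1,1,1])

```text
time_s: 1.65
tool_pos: [0.6083, -0.1084, 0.2311]
ee_rot: [-0.033, 0.033, -0.706, 0.706]
contact_force: [1.2, -0.4, 0.3]
finger_gap: 0.999
```

Request:
servo_tool(offset=[[0,0,0],[0,0,0]], rot=[[0,0,0],[0,0,0]], claw=[1,1])

```text
time_s: 1.85
tool_pos: [0.6078, -0.1085, 0.2307]
ee_rot: [0.035, -0.035, 0.706, -0.706]
contact_force: [0.0, -0.8, -0.2]
finger_gap: 0.999
```

```bash
python3 - <<'E'
from h import *
c=shot('wrist','w1'); s=env.get_state(); print(s['tool_pos'],s['joint_positions'],Rq(s['ee_rot']).round(3))
print('pred stopper top',proj(c,[.610,-.107,.159]),'jar top',proj(c,[.562,.007,.17]))
E
```

```text
[ 0.60738165 -0.11006585  0.23086268] [ 0.42449903  0.34568817 -0.4089646   1.4656421   0.13865398  1.35966244
 -1.46605795] [[-0.995 -0.001  0.097]
 [-0.097 -0.    -0.995]
 [ 0.001 -1.     0.   ]]
pred stopper top [274.82083791 217.79724044] jar top [112.8499292  270.08451502]
```

View pics/w1.png

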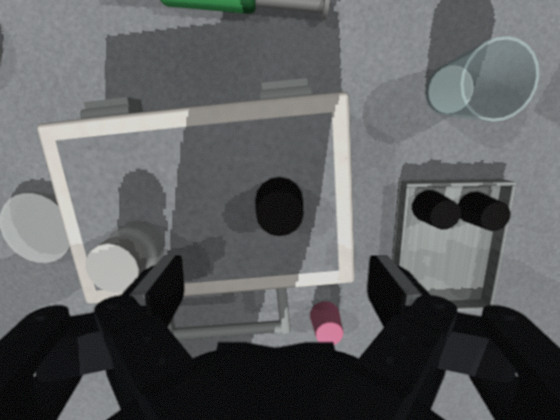

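The stopper blob is centred near (279,206), and the jar cap at (112,268) is close to its predicted place. I take the centroids at mid-height and do the triangulation.

```bash
python3 - <<'E'
from h import *
c=load('w1');T=load('top0');im=c['color']; g=im.max(2)
N,l,st,ce=cv2.connectedComponentsWithStats((g<40).astype(np.uint8)[:250,240:320]); 
for i in range(1,N):
    if st[i,4]>500:
        p=ce[i]+[240,0]; print(p,st[i],onz(c,*p,.137),onz(T,347.1,208.8,.137),tri(c,p,T,(347.1,208.8)))
t=lambda x,y:(135+x/2.5-.3,165+y/2.5-.3)
print('jar top',onz(c,112,267,.17),tri(c,(112,267),T,t(412,156)))
# tray free floor rim: wrist corners of stopper tray rim
for p in((404,184),(513,183)): print(onz(c,*p,.025))
print('bar R end', onz(c,285,326,.106), 'lid BR,BL,FR',[onz(c,*p,.115).round(4) for p in((346,95),(40,129),(352,281))])
print('to stopper',totool(np.array([.613,-.110,.123])-env.get_state()['tool_pos']))
E
```

```text
[278.94378043 206.00531208] [  15  177   48   59 2259] [ 0.61337553 -0.10991483  0.137     ] [ 0.61202665 -0.10972638  0.137     ] (array([ 0.61247087, -0.11016969,  0.13371561]), np.float64(0.0002779610730038437))
jar top [0.56442257 0.00751094 0.17      ] (array([0.56302671, 0.00778778, 0.16842706]), np.float64(0.0015638459749101555))
[ 0.62450645 -0.25489309  0.025     ]
[ 0.63874618 -0.38313879  0.025     ]
bar R end [ 0.48167773 -0.12981895  0.106     ] lid BR,BL,FR [array([ 0.7034, -0.1545,  0.115 ]), array([0.6538, 0.0925, 0.115 ]), array([ 0.5426, -0.1857,  0.115 ])]
to stopper [ -5.69737417 107.85762546   0.4471197 ]
```

Request:
servo_tool(offset=[[-4,25,0],[-5,50,0],[-5,75,0],[-5,95,0],[-5,106,0]], rot=[[0,0,0],[0,0,0],[0,0,0],[0,0,0],[0,0,0]], claw=[1,1,1,1,1])

```text
time_s: 2.4
tool_pos: [0.6112, -0.1109, 0.1235]
ee_rot: [-0.033, 0.034, -0.706, 0.706]
contact_force: [0.5, -1.3, 0.1]
finger_gap: 0.999
```

Request:
servo_tool(offset=[[0,0,0],[0,0,0],[0,0,0],[0,0,0],[0,0,0]], rot=[[0,0,0],[0,0,0],[0,0,0],[0,0,0],[0,0,0]], claw=[0.8,0.6,0.3,0.2,0.2], grip_force=30)

```text
time_s: 2.9
tool_pos: [0.6134, -0.1095, 0.127]
ee_rot: [-0.035, 0.033, -0.706, 0.707]
contact_force: [-3.6, -1.1, 5.8]
finger_gap: 0.441
```

Request:
servo_tool(offset=[[0,0,0],[0,0,0],[0,0,0]], rot=[[0,0,0],[0,0,0],[0,0,0]], claw=[0.1,0.1,0.1])

```text
time_s: 3.2
tool_pos: [0.6133, -0.1095, 0.127]
ee_rot: [-0.035, 0.033, -0.706, 0.707]
contact_force: [-2.3, 0.0, 5.8]
finger_gap: 0.44
```

Request:
servo_tool(offset=[[0,0,0],[0,-15,0],[0,-40,0],[0,-70,0],[0,-100,0]], rot=[[0,0,0],[0,0,0],[0,0,0],[0,0,0],[0,0,0]], claw=[0.1,0.1,0.1,0.1,0.1], grip_force=50)

```text
time_s: 3.7
tool_pos: [0.6126, -0.109, 0.2277]
ee_rot: [-0.035, 0.034, -0.706, 0.706]
contact_force: [0.8, 0.5, -0.7]
finger_gap: 0.431
```

Request:
servo_tool(offset=[[20,0,35],[40,0,70],[60,0,105],[80,0,140],[101,0,178]], rot=[[0,0,0],[0,0,0],[0,0,0],[0,0,0],[0,0,0]], claw=[0.1,0.1,0.1,0.1,0.1])

```text
time_s: 4.2
tool_pos: [0.5289, -0.297, 0.227]
ee_rot: [-0.035, 0.034, -0.706, 0.706]
contact_force: [0.3, -1.2, 0.3]
finger_gap: 0.432
```

Request:
servo_tool(offset=[[20,0,36],[20,0,36],[20,0,36]], rot=[[0,0,0],[0,0,0],[0,0,0]], claw=[0.1,0.1,0.1])

```text
time_s: 4.5
tool_pos: [0.5125, -0.3348, 0.2264]
ee_rot: [-0.034, 0.033, -0.706, 0.706]
contact_force: [0.1, 0.6, -0.0]
finger_gap: 0.433
```

```bash
python3 - <<'E'
from h import *
c=shot('wrist','w2'); s=env.get_state(); print(s['tool_pos'],s['finger_gap'],s['joint_positions'])
for P in([.4595,-.2774,.025],[.473,-.402,.025],[.6226,-.2603,.025],[.6347,-.3918,.025],[.513,-.334,.004]): print(proj(c,P).round(0))
E
```

```text
[ 0.51331794 -0.33324145  0.22626991] 0.4286178383771373 [ 0.73528723  0.32184203 -0.29386897  1.4939412   0.09364974  1.33872254
 -1.03969765]
[223. 227.]
[330. 225.]
[215.  77.]
[341.  77.]
[275. 183.]
```

View pics/w2.png

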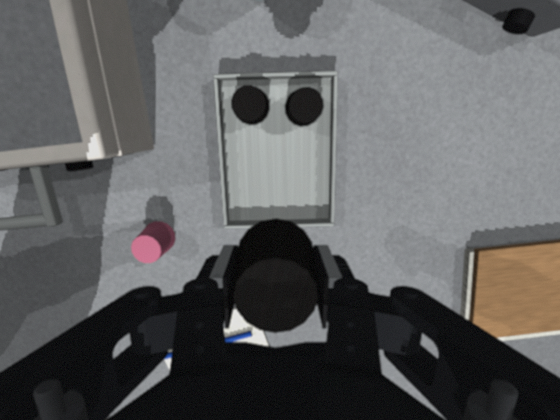

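The tray rim corners are where the measurement predicted (within 5 px), and the stopper hangs upright in the jaws. Lowering it now.

Request:
servo_tool(offset=[[0,40,0],[0,80,0],[0,120,0],[0,160,0],[0,190,0]], rot=[[0,0,0],[0,0,0],[0,0,0],[0,0,0],[0,0,0]], claw=[0.1,0.1,0.1,0.1,0.1])

```text
time_s: 5.05
tool_pos: [0.5132, -0.3315, 0.0335]
ee_rot: [0.035, -0.035, 0.707, -0.706]
contact_force: [-0.1, -0.0, -0.3]
finger_gap: 0.429
```

Request:
servo_tool(offset=[[0,2,0],[0,5,0],[0,8,0],[0,10,0],[0,12,0]], rot=[[0,0,0],[0,0,0],[0,0,0],[0,0,0],[0,0,0]], claw=[0.1,0.1,0.1,0.1,0.1])

```text
time_s: 5.55
tool_pos: [0.5135, -0.3342, 0.0245]
ee_rot: [-0.035, 0.034, -0.706, 0.707]
contact_force: [0.4, -0.1, 0.4]
finger_gap: 0.431
```

Request:
servo_tool(offset=[[0,1,0],[0,2,0],[0,3,0],[0,3,0]], rot=[[0,0,0],[0,0,0],[0,0,0],[0,0,0]], claw=[0.1,0.1,0.1,0.1])

```text
time_s: 5.95
tool_pos: [0.5128, -0.3338, 0.0202]
ee_rot: [0.034, -0.034, 0.706, -0.706]
contact_force: [-0.2, 0.1, -0.6]
finger_gap: 0.43
```

Request:
servo_tool(offset=[[0,1,0],[0,2,0],[0,2,0]], rot=[[0,0,0],[0,0,0],[0,0,0]], claw=[0.1,0.1,0.1])

```text
time_s: 6.25
tool_pos: [0.5128, -0.3338, 0.0181]
ee_rot: [0.034, -0.034, 0.706, -0.706]
contact_force: [-0.8, -0.2, -0.5]
finger_gap: 0.43
```

Request:
servo_tool(offset=[[0,1,0],[0,2,0],[0,2,0]], rot=[[0,0,0],[0,0,0],[0,0,0]], claw=[0.1,0.1,0.1])

```text
time_s: 6.55
tool_pos: [0.5128, -0.3338, 0.0162]
ee_rot: [-0.034, 0.034, -0.706, 0.706]
contact_force: [-0.2, -0.1, -0.4]
finger_gap: 0.433
```

Request:
servo_tool(offset=[[0,1,0],[0,2,0],[0,2,0]], rot=[[0,0,0],[0,0,0],[0,0,0]], claw=[0.1,0.1,0.1])

```text
time_s: 6.85
tool_pos: [0.5129, -0.3339, 0.0161]
ee_rot: [-0.034, 0.034, -0.706, 0.706]
contact_force: [-7.9, 4.6, 18.4]
finger_gap: 0.428
```

Request:
servo_tool(offset=[[0,-2,0],[0,-2,0],[0,-2,0],[0,-2,0],[0,-2,0]], rot=[[0,0,0],[0,0,0],[0,0,0],[0,0,0],[0,0,0]], claw=[0.42,0.5,0.6,0.75,0.75])

```text
time_s: 7.35
tool_pos: [0.5128, -0.3338, 0.0161]
ee_rot: [0.034, -0.034, 0.706, -0.706]
contact_force: [0.5, 0.4, -0.2]
finger_gap: 0.745
```

Request:
servo_tool(offset=[[0,-10,0],[0,-45,0],[0,-90,0],[0,-135,0],[0,-180,0]], rot=[[0,0,0],[0,0,0],[0,0,0],[0,0,0],[0,0,0]], claw=[0.75,0.75,0.75,0.75,0.75])

```text
time_s: 7.85
tool_pos: [0.5127, -0.3336, 0.1991]
ee_rot: [-0.034, 0.034, -0.706, 0.706]
contact_force: [0.4, -0.4, -0.1]
finger_gap: 0.749
```

Request:
servo_tool(offset=[[0,-30,-10],[-10,-30,-50],[-20,-30,-90],[-30,-30,-130],[-40,-30,-170]], rot=[[0,0,0],[0,0,0],[0,0,0],[0,0,0],[0,0,0]], claw=[1,1,1,1,1])

```text
time_s: 8.35
tool_pos: [0.5363, -0.1591, 0.2273]
ee_rot: [-0.034, 0.034, -0.706, 0.707]
contact_force: [1.0, 0.1, 0.1]
finger_gap: 1.002
```

Request:
servo_tool(offset=[[-10,0,-40],[-20,0,-80],[-30,0,-120],[-43,0,-165],[-43,0,-165]], rot=[[0,0,0],[0,0,0],[0,0,0],[0,0,0],[0,0,0]], claw=[1,1,1,1,1])

```text
time_s: 8.85
tool_pos: [0.5632, 0.0156, 0.2274]
ee_rot: [0.038, -0.037, 0.707, -0.705]
contact_force: [0.1, 0.4, -0.3]
finger_gap: 1.001
```

```bash
python3 - <<'E'
from h import *
c=shot('wrist','w3'); t=shot('side','s3'); s=env.get_state(); print(s['tool_pos'],s['finger_gap'],s['joint_positions'])
print('pred jar top',proj(c,[.5635,.0076,.17]),'side stopper',proj(t,[.513,-.334,.026]),'top jar side',proj(t,[.5635,.0076,.17]))
w=cv2.resize(t['color'],(400,300)); b=c['color'];  k=t['color'][310:410,230:390]
o=np.zeros((420,800,3),np.uint8); o[:,:480]=b[:, 40:520]; o[:200,480:]=cv2.resize(k,(320,200)); cv2.imwrite('pics/c3.png',o[:,:,::-1])
E
```

```text
[0.56315164 0.00886717 0.22692662] 1.0036398621592446 [ 0.34163245  0.23904346 -0.511366    1.61320906  0.12006447  1.32017993
 -1.65883982]
pred jar top [288.61436326 228.16070955] side stopper [285.51719717 362.17196838] top jar side [279.42157802 198.19254633]
```

View pics/c3.png

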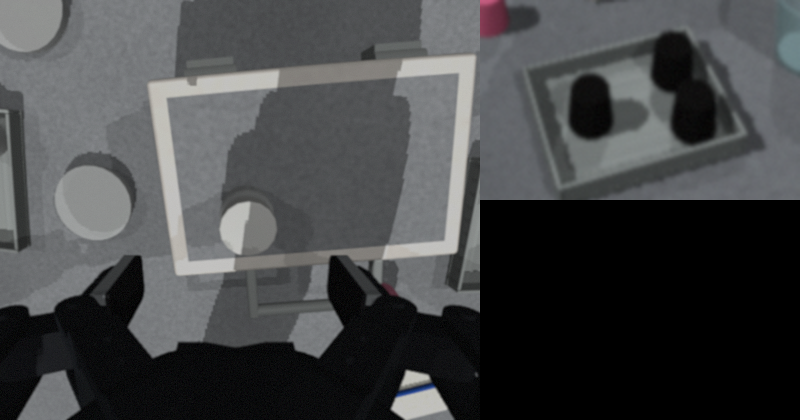

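The stopper stands upright in the tray. The jar cap at (288,227) matches the prediction (288.6,228), so I grasp the jar.

Request:
servo_tool(offset=[[0,25,1],[0,50,1],[0,75,1],[0,92,1],[0,101,1]], rot=[[0,0,0],[0,0,0],[0,0,0],[0,0,0],[0,0,0]], claw=[1,1,1,1,1])

```text
time_s: 9.45
tool_pos: [0.5625, 0.0047, 0.124]
ee_rot: [-0.033, 0.034, -0.706, 0.707]
contact_force: [-0.2, 0.1, 0.3]
finger_gap: 0.997
```

Request:
servo_tool(offset=[[0,0,0],[0,0,0],[0,0,0],[0,0,0],[0,0,0]], rot=[[0,0,0],[0,0,0],[0,0,0],[0,0,0],[0,0,0]], claw=[0.8,0.6,0.3,0.2,0.2], grip_force=30)

```text
time_s: 9.95
tool_pos: [0.564, 0.0064, 0.1268]
ee_rot: [-0.035, 0.033, -0.706, 0.707]
contact_force: [-1.9, -1.3, 5.7]
finger_gap: 0.499
```

Request:
servo_tool(offset=[[0,0,0],[0,0,0],[0,0,0]], rot=[[0,0,0],[0,0,0],[0,0,0]], claw=[0.2,0.2,0.2])

```text
time_s: 10.25
tool_pos: [0.564, 0.0064, 0.1269]
ee_rot: [-0.035, 0.033, -0.706, 0.707]
contact_force: [-2.4, -1.5, 5.3]
finger_gap: 0.496
```

Request:
servo_tool(offset=[[0,0,0],[0,-15,0],[0,-40,0],[0,-70,0],[0,-100,0]], rot=[[0,0,0],[0,0,0],[0,0,0],[0,0,0],[0,0,0]], claw=[0.2,0.2,0.2,0.2,0.2], grip_force=40)

```text
time_s: 10.75
tool_pos: [0.5633, 0.0068, 0.2279]
ee_rot: [-0.035, 0.034, -0.706, 0.706]
contact_force: [0.3, 0.6, -0.4]
finger_gap: 0.495
```

Request:
servo_tool(offset=[[3,0,-30],[6,0,-65],[9,0,-100],[12,0,-135],[15,0,-170]], rot=[[0,0,0],[0,0,0],[0,0,0],[0,0,0],[0,0,0]], claw=[0.2,0.2,0.2,0.2,0.2])

```text
time_s: 11.25
tool_pos: [0.5318, 0.1758, 0.227]
ee_rot: [0.035, -0.033, 0.706, -0.706]
contact_force: [1.4, -0.2, -0.7]
finger_gap: 0.493
```

Request:
servo_tool(offset=[[3,0,-35],[6,0,-70],[9,0,-105],[12,0,-140],[14,0,-163]], rot=[[0,0,0],[0,0,0],[0,0,0],[0,0,0],[0,0,0]], claw=[0.2,0.2,0.2,0.2,0.2])

```text
time_s: 11.75
tool_pos: [0.5012, 0.3382, 0.2269]
ee_rot: [0.035, -0.035, 0.707, -0.706]
contact_force: [0.1, 0.5, -0.6]
finger_gap: 0.489
```

Request:
servo_tool(offset=[[0,0,0],[0,0,0]], rot=[[0,0,0],[0,0,0]], claw=[0.2,0.2])

```text
time_s: 11.95
tool_pos: [0.5023, 0.3355, 0.2263]
ee_rot: [0.035, -0.034, 0.706, -0.706]
contact_force: [-0.3, -1.3, -0.7]
finger_gap: 0.49
```

```bash
python3 - <<'E'
from h import *
c=shot('wrist','w4'); s=env.get_state(); print(s['tool_pos'],s['finger_gap'],s['joint_positions'])
for P in([.621,.3981,.025],[.6228,.2719,.025],[.4536,.2718,.025],[.4533,.3997,.025],[.5027,.335,.004]): print(proj(c,P).round(0))
E
```

```text
[0.50280202 0.33459411 0.22609954] 0.4936263669194816 [-0.12942396  0.36455005 -0.68009304  1.49940688  0.23225269  1.35891975
 -2.30105188]
[227.  69.]
[348.  80.]
[326. 232.]
[218. 223.]
[277. 183.]
```

View pics/w4.png

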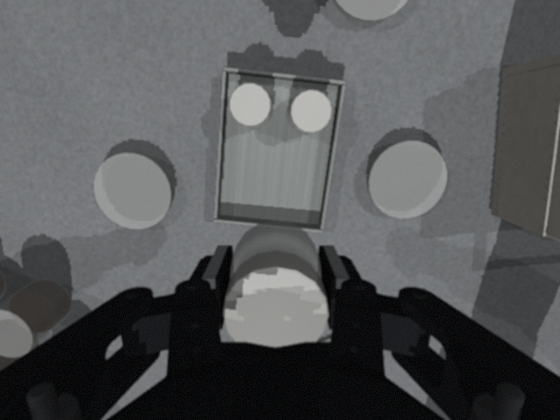

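The tray corners at (227,69), (344,82), (322,229) and (216,220) match to within 5 px. The jar is held upright, so I lower it.

Request:
servo_tool(offset=[[0,40,0],[0,80,0],[0,120,0],[0,160,0],[0,190,0]], rot=[[0,0,0],[0,0,0],[0,0,0],[0,0,0],[0,0,0]], claw=[0.2,0.2,0.2,0.2,0.2])

```text
time_s: 12.5
tool_pos: [0.5027, 0.3329, 0.0333]
ee_rot: [-0.033, 0.034, -0.706, 0.707]
contact_force: [-0.4, -0.2, -1.6]
finger_gap: 0.494
```

Request:
servo_tool(offset=[[0,5,0],[0,10,0],[0,13,0],[0,15,0],[0,16,0]], rot=[[0,0,0],[0,0,0],[0,0,0],[0,0,0],[0,0,0]], claw=[0.2,0.2,0.2,0.2,0.2])

```text
time_s: 13.0
tool_pos: [0.5029, 0.3355, 0.0203]
ee_rot: [0.035, -0.033, 0.707, -0.706]
contact_force: [-0.4, 0.2, -0.0]
finger_gap: 0.49
```

Request:
servo_tool(offset=[[0,1,0],[0,2,0],[0,2,0]], rot=[[0,0,0],[0,0,0],[0,0,0]], claw=[0.2,0.2,0.2])

```text
time_s: 13.3
tool_pos: [0.5023, 0.3353, 0.0173]
ee_rot: [-0.034, 0.034, -0.706, 0.706]
contact_force: [-0.1, 0.3, -0.2]
finger_gap: 0.495
```

Request:
servo_tool(offset=[[0,1,0],[0,2,0],[0,2,0]], rot=[[0,0,0],[0,0,0],[0,0,0]], claw=[0.2,0.2,0.2])

```text
time_s: 13.6
tool_pos: [0.5024, 0.3354, 0.016]
ee_rot: [-0.034, 0.034, -0.706, 0.706]
contact_force: [-3.1, -2.5, 8.0]
finger_gap: 0.489
```

Request:
servo_tool(offset=[[0,-1,0],[0,-2,0],[0,-2,0],[0,-2,0],[0,-2,0]], rot=[[0,0,0],[0,0,0],[0,0,0],[0,0,0],[0,0,0]], claw=[0.49,0.55,0.65,0.75,0.75])

```text
time_s: 14.1
tool_pos: [0.5023, 0.3352, 0.0172]
ee_rot: [-0.034, 0.034, -0.706, 0.706]
contact_force: [-0.5, -0.1, 0.1]
finger_gap: 0.75
```

Request:
servo_tool(offset=[[0,-10,0],[0,-50,0],[0,-95,0],[0,-140,0],[0,-185,0]], rot=[[0,0,0],[0,0,0],[0,0,0],[0,0,0],[0,0,0]], claw=[0.75,0.75,0.75,0.75,0.75])

```text
time_s: 14.6
tool_pos: [0.5019, 0.3353, 0.205]
ee_rot: [0.034, -0.034, 0.706, -0.706]
contact_force: [0.2, 1.0, 0.4]
finger_gap: 0.754
```

Request:
servo_tool(offset=[[8,-25,35],[16,-25,75],[24,-25,115],[32,-25,158],[40,-25,200]], rot=[[0,0,0],[0,0,0],[0,0,0],[0,0,0],[0,0,0]], claw=[0.75,0.75,0.75,0.75,0.75])

```text
time_s: 15.1
tool_pos: [0.4813, 0.1308, 0.2281]
ee_rot: [-0.035, 0.034, -0.706, 0.706]
contact_force: [0.8, -0.5, -0.4]
finger_gap: 0.752
```

Request:
servo_tool(offset=[[8,0,42],[16,0,84],[24,0,126],[31,0,168],[37,0,203]], rot=[[0,0,0],[0,0,0],[0,0,0],[0,0,0],[0,0,0]], claw=[0.75,0.75,0.75,0.75,0.75])

```text
time_s: 15.6
tool_pos: [0.464, -0.0755, 0.2282]
ee_rot: [-0.034, 0.033, -0.706, 0.707]
contact_force: [1.5, -0.7, -0.1]
finger_gap: 0.753
```

Request:
servo_tool(offset=[[0,0,0],[0,0,0],[0,0,0],[0,0,0],[0,0,0]], rot=[[0,-7,0],[0,-14,0],[0,-21,0],[0,-28,0],[0,-35,0]], claw=[0.5,0.5,0.5,0.5,0.5])

```text
time_s: 16.1
tool_pos: [0.4645, -0.073, 0.2281]
ee_rot: [-0.247, 0.247, -0.662, 0.663]
contact_force: [0.8, -0.2, 0.3]
finger_gap: 0.499
```

Request:
servo_tool(offset=[[0,0,0],[0,0,0],[0,0,0],[0,0,0],[0,0,0]], rot=[[0,-7,0],[0,-14,0],[0,-21,0],[0,-28,0],[0,-35,0]], claw=[0.5,0.5,0.5,0.5,0.5])

```text
time_s: 16.6
tool_pos: [0.4645, -0.073, 0.2281]
ee_rot: [-0.435, 0.434, -0.558, 0.558]
contact_force: [-0.1, 0.1, 0.2]
finger_gap: 0.504
```

Request:
servo_tool(offset=[[0,0,0],[0,0,0],[0,0,0],[0,0,0],[0,0,0]], rot=[[0,-7,0],[0,-14,0],[0,-21,0],[0,-25,0],[0,-25,0]], claw=[0.5,0.5,0.5,0.5,0.5])

```text
time_s: 17.1
tool_pos: [0.4645, -0.073, 0.228]
ee_rot: [0.544, -0.544, 0.451, -0.452]
contact_force: [0.7, -0.7, -0.3]
finger_gap: 0.501
```

```bash
python3 - <<'E'
from h import *
c=shot('wrist','w5'); t=shot('top','t5'); s=env.get_state(); print(s['tool_pos'],s['finger_gap'],s['joint_positions'],Rq(s['ee_rot']).round(3).tolist())
print('pred bar mid',proj(c,[.465,-.073,.1]))
o=np.zeros((420,800,3),np.uint8); o[:,:560]=c['color']; o[:240,560:]=cv2.resize(t['color'][200:280,135:215],(240,240)); cv2.imwrite('pics/c5.png',o[:,:,::-1])
E
```

```text
[ 0.46450363 -0.07308403  0.22773728] 0.49636131915663845 [ 0.48406349  0.0146025  -0.42524403  1.83821071  0.00639223  1.28954265
  0.23902175] [[0.181, 0.001, 0.983], [-0.983, -0.0, 0.181], [0.0, -1.0, 0.0]]
pred bar mid [274.42810403 202.09642854]
```

View pics/c5.png

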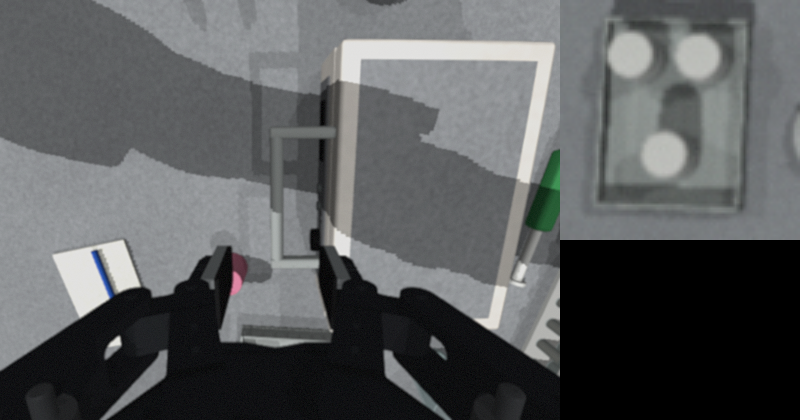

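The jar stands upright in its tray. The bar runs from (277,130) to (277,264) in the wrist view, parallel to the pads, and its middle is near (277,197) against a prediction of (274,202).

```bash
python3 - <<'E'
from h import *
c=load('w5');T=load('top0'); t=lambda x,y:(135+x/2.5-.3,165+y/2.5-.3)
p=(277,197); P,e=tri(c,p,T,t(487,258)); print(P,e,onz(c,*p,.1))
a,b=onz(c,277,135,.1),onz(c,277,262,.1); print(a,b,np.degrees(np.arctan2(*(a-b)[[1,0]])), np.linalg.norm(a-b))
q=[onz(c,*x,.115) for x in((344,40),(552,44),(496,326))]; print(np.round(q,4))
s=env.get_state(); G=onz(c,*p,.1); G[2]-=.019; print(totool(G-s['tool_pos']))
E
```

```text
[ 0.46797591 -0.07953217  0.05097693] 0.0019178162901497334 [ 0.46640996 -0.06793281  0.1       ]
[ 0.45634492 -0.01450304  0.1       ] [ 0.47818595 -0.13042054  0.1       ] 100.67049741527144 0.11795718767994379
[[ 0.4929  0.0642  0.115 ]
 [ 0.6525  0.0943  0.115 ]
 [ 0.7005 -0.1522  0.115 ]]
[ -4.75695648 146.73751095   2.73365802]
```

The bar's length (118 mm) and direction (100.7°) fit. The height triangulated from that mid-pixel pair (51 mm) disagrees, because a mid-bar pixel is not a true point feature. The end points gave 101–107 mm, in line with the text. I descend in two stages and watch the force.

Request:
servo_tool(offset=[[-2,25,1],[-4,50,2],[-4,75,2],[-4,95,2],[-4,105,2]], rot=[[0,0,0],[0,0,0],[0,0,0],[0,0,0],[0,0,0]], claw=[0.45,0.45,0.45,0.45,0.45])

```text
time_s: 17.7
tool_pos: [0.4649, -0.0688, 0.1209]
ee_rot: [-0.543, 0.544, -0.453, 0.452]
contact_force: [-0.2, 0.2, -0.4]
finger_gap: 0.445
```

Request:
servo_tool(offset=[[0,10,0],[0,20,0],[0,30,0],[0,37,0],[0,42,0]], rot=[[0,0,0],[0,0,0],[0,0,0],[0,0,0],[0,0,0]], claw=[0.45,0.45,0.45,0.45,0.45])

```text
time_s: 18.2
tool_pos: [0.4657, -0.069, 0.0798]
ee_rot: [-0.544, 0.544, -0.452, 0.452]
contact_force: [-0.5, -0.1, -0.5]
finger_gap: 0.448
```

```bash
python3 - <<'E'
from h import *
c=shot('side','s6'); w=shot('wrist','w6'); s=env.get_state(); print(s['tool_pos'],s['contact_force'])
print(proj(c,[.4664,-.072,.1]),proj(c,s['tool_pos']))
o=np.zeros((420,800,3),np.uint8); o[:,:400]=w['color'][:,80:480]; o[:,400:]=cv2.resize(c['color'][190:295,200:300],(400,420)); cv2.imwrite('pics/c6.png',o[:,:,::-1])
E
```

```text
[ 0.46545901 -0.0689744   0.07977765] [-0.4173165 -0.7801086  0.5853691]
[243.44259988 246.67416684] [243.49985252 253.14142556]
```

View pics/c6.png

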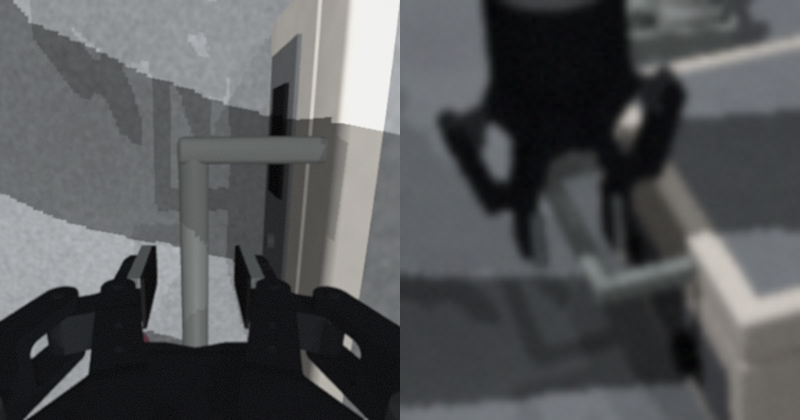

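The bar passes midway between the pads, at about (195,290) between the fingers at 150 and 240. The rear finger is clear of the lid. Closing now.

Request:
servo_tool(offset=[[0,0,0],[0,0,0],[0,0,0],[0,0,0],[0,0,0]], rot=[[0,0,0],[0,0,0],[0,0,0],[0,0,0],[0,0,0]], claw=[0.3,0.2,0,0,0], grip_force=40)

```text
time_s: 18.8
tool_pos: [0.4651, -0.0692, 0.0807]
ee_rot: [-0.543, 0.544, -0.452, 0.452]
contact_force: [-5.7, -0.9, 6.2]
finger_gap: 0.121
```

Request:
servo_tool(offset=[[0,0,0],[0,0,0],[0,0,0]], rot=[[0,0,0],[0,0,0],[0,0,0]], claw=[0,0,0])

```text
time_s: 19.1
tool_pos: [0.4651, -0.0692, 0.0807]
ee_rot: [-0.543, 0.544, -0.452, 0.452]
contact_force: [-6.7, -0.6, 6.6]
finger_gap: 0.118
```

```bash
python3 - <<'E'
from h import *
print({k:env.get_state()[k] for k in('tool_pos','contact_force','finger_gap')})
a=np.radians(3.9);r=220.5
for d in range(0,81,4):
    t=a+np.radians(d); print(d,round(r*(np.cos(a)-np.cos(t)),1),round(r*(np.sin(t)-np.sin(a)),1))
E
```

```text
{'tool_pos': array([ 0.46505128, -0.06922647,  0.08069824]), 'contact_force': array([-6.72411261, -0.57335581,  6.58870828]), 'finger_gap': 0.11784629421128688}
0 0.0 0.0
4 1.6 15.3
8 4.2 30.5
12 7.9 45.4
16 12.7 60.1
20 18.4 74.3
24 25.1 88.2
28 32.8 101.5
32 41.4 114.3
36 50.8 126.4
40 61.1 137.9
44 72.2 148.6
48 83.9 158.5
52 96.4 167.6
56 109.4 175.8
60 123.0 183.0
64 137.0 189.3
68 151.5 194.6
72 166.3 198.9
76 181.3 202.1
80 196.6 204.3
```

The bar is gripped. I swing along the computed arc and check the force as I go.

Request:
servo_tool(offset=[[0,-5,0],[0,-15,1],[0,-30,4],[0,-45,7],[0,-60,12]], rot=[[0,0,0],[0,0,0],[0,0,0],[0,0,0],[0,0,0]], claw=[0,0,0,0,0])

```text
time_s: 19.6
tool_pos: [0.4771, -0.0668, 0.1413]
ee_rot: [-0.543, 0.544, -0.452, 0.452]
contact_force: [-0.6, -0.4, -2.3]
finger_gap: 0.121
```

Request:
servo_tool(offset=[[0,0,0],[0,0,0]], rot=[[0,0,0],[0,0,0]], claw=[0,0])

```text
time_s: 19.8
tool_pos: [0.4769, -0.0669, 0.1409]
ee_rot: [-0.543, 0.544, -0.452, 0.452]
contact_force: [-4.8, -0.6, -1.9]
finger_gap: 0.123
```

Request:
servo_tool(offset=[[0,-14,6],[0,-28,13],[0,-41,20],[0,-54,29],[0,-66,38]], rot=[[0,0,0],[0,0,0],[0,0,0],[0,0,0],[0,0,0]], claw=[0,0,0,0,0])

```text
time_s: 20.3
tool_pos: [0.5121, -0.0601, 0.2069]
ee_rot: [-0.542, 0.545, -0.454, 0.45]
contact_force: [-17.9, -0.3, 10.2]
finger_gap: 0.125
```

Request:
servo_tool(offset=[[0,-11,10],[0,-22,21],[0,-32,33],[0,-41,45],[0,-49,58]], rot=[[0,0,0],[0,0,0],[0,0,0],[0,0,0],[0,0,0]], claw=[0,0,0,0,0])

```text
time_s: 20.8
tool_pos: [0.5714, -0.0486, 0.2585]
ee_rot: [-0.544, 0.544, -0.452, 0.452]
contact_force: [-13.4, 1.5, 19.8]
finger_gap: 0.116
```

Request:
servo_tool(offset=[[0,0,0],[0,0,0]], rot=[[0,0,0],[0,0,0]], claw=[0,0])

```text
time_s: 21.0
tool_pos: [0.5718, -0.0486, 0.2587]
ee_rot: [0.544, -0.544, 0.451, -0.452]
contact_force: [-14.6, 1.1, 20.6]
finger_gap: 0.123
```

Force is about 25 N outward from the hinge, so my arc is 2–3 mm too tight. I ease outward on the next rows.

Request:
servo_tool(offset=[[0,-2,-1],[0,-6,6],[0,-10,12],[0,-13,19],[0,-16,26]], rot=[[0,0,0],[0,0,0],[0,0,0],[0,0,0],[0,0,0]], claw=[0,0,0,0,0])

```text
time_s: 21.5
tool_pos: [0.5978, -0.0436, 0.272]
ee_rot: [0.544, -0.544, 0.452, -0.452]
contact_force: [-5.0, 2.3, 4.2]
finger_gap: 0.124
```

```bash
python3 - <<'E'
from h import *
c=shot('side','s7'); s=env.get_state(); print(s['tool_pos'],s['contact_force'],s['torque'],s['finger_gap'])
h=np.array([.678,-.032,.085]);ax=np.array([np.cos(.186),np.sin(.186)])
d=s['tool_pos']+[0,0,.019]-h; x=d[:2]@ax; print('r',np.hypot(x,d[2]),'lid deg',np.degrees(np.arctan2(d[2],-x))-3.9)
cv2.imwrite('pics/c7.png',cv2.resize(c['color'][90:310,180:400],(600,600),interpolation=cv2.INTER_CUBIC)[:,:,::-1])
E
```

```text
[ 0.59864407 -0.04344269  0.27235859] [-5.94945036  1.82649252  5.84250708] [0.39529852 1.47105482 0.11946093] 0.1193536722996771
r 0.2213603396700238 lid deg 64.88502644136837
```

View pics/c7.png

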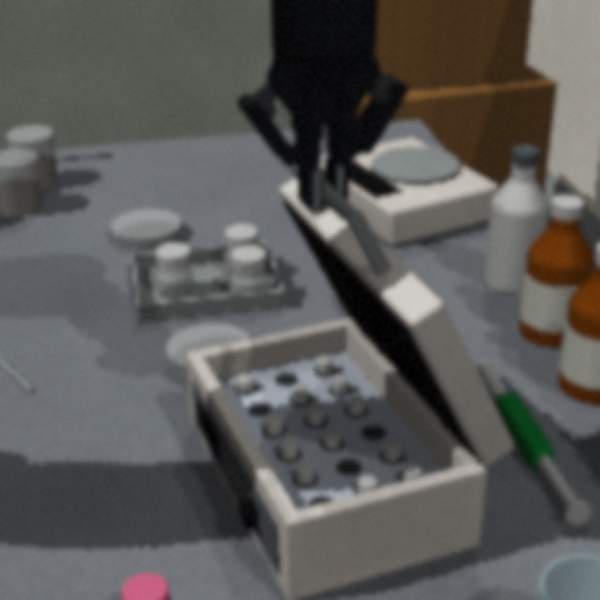

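Request:
servo_tool(offset=[[0,-3,7],[0,-6,16],[0,-9,26],[0,-11,33],[0,-12,41]], rot=[[0,0,0],[0,0,0],[0,0,0],[0,0,0],[0,0,0]], claw=[0,0,0,0,0])

```text
time_s: 22.05
tool_pos: [0.6387, -0.036, 0.2846]
ee_rot: [0.545, -0.543, 0.452, -0.452]
contact_force: [-4.6, 4.3, 11.1]
finger_gap: 0.12
```

```bash
cat > a.py <<'E'
from h import *
s=env.get_state(); print(s['tool_pos'],s['contact_force'],s['torque'],s['finger_gap'],s['dq'].round(3))
ax=np.array([np.cos(.186),np.sin(.186)])
for h in([.678,-.032,.085],[.4657+.22*ax[0],-.0692+.22*ax[1],.085]):
    d=s['tool_pos']+[0,0,.019]-np.array(h); x=d[:2]@ax; print('r',np.hypot(x,d[2]),'lid deg',np.degrees(np.arctan2(d[2],-x))-3.9)
E
python3 a.py
```

```text
[ 0.63865785 -0.03595534  0.2845529 ] [-4.63396936  4.2994714  11.11124552] [0.79514794 1.47171454 0.1218673 ] 0.12016067807634716 [-0.091  0.171  0.011 -0.253  0.065  0.084 -0.048]
r 0.22207507058049045 lid deg 75.88193137915171
r 0.22291388241043625 lid deg 74.74801008088953
```

Request:
servo_tool(offset=[[0,-2,5],[0,-3,11],[0,-4,16],[0,-4,19],[0,-4,20]], rot=[[0,0,0],[0,0,0],[0,0,0],[0,0,0],[0,0,0]], claw=[0,0,0,0,0])

```text
time_s: 22.55
tool_pos: [0.6579, -0.0323, 0.2876]
ee_rot: [0.544, -0.544, 0.452, -0.452]
contact_force: [-2.2, 5.2, 4.6]
finger_gap: 0.124
```

Request:
servo_tool(offset=[[0,0,0],[0,0,0],[0,0,0]], rot=[[0,0,0],[0,0,0],[0,0,0]], claw=[0,0,0])

```text
time_s: 22.85
tool_pos: [0.6577, -0.0323, 0.2875]
ee_rot: [0.544, -0.544, 0.452, -0.452]
contact_force: [-2.5, 5.3, 3.1]
finger_gap: 0.121
```

```bash
python3 a.py; python3 - <<'E'
from h import *
c=shot('side','s8'); t=shot('top','t8')
o=np.zeros((600,800,3),np.uint8); o[:,:460]=cv2.resize(c['color'][100:280,240:378],(460,600),interpolation=cv2.INTER_CUBIC); o[:340,460:]=cv2.resize(t['color'][150:290,240:380],(340,340)); cv2.imwrite('pics/c8.png',o[:,:,::-1])
# predicted pixels of right-side lid edge for various lid angles: underside line hinge->front, y=-130
ax=np.array([np.cos(.186),np.sin(.186),0]);ay=np.array([-ax[1],ax[0],0]);H=np.array([.681,-.031,.085])
for d in(76,80,84):
    a=np.radians(d); u=-ax*np.cos(a)+np.array([0,0,1])*np.sin(a); n=ax*np.sin(a)+np.array([0,0,1])*np.cos(a)
    f=lambda p:((p-[240,100])*600/180).round(0).tolist()
    print(d,'under hinge/front',f(proj(c,H-.13*ay)),f(proj(c,H-.13*ay+.17*u)),'top hinge/front',f(proj(c,H-.13*ay+.03*n)),f(proj(c,H-.13*ay+.17*u+.03*n)))
E
```

```text
[ 0.65774428 -0.03232993  0.287548  ] [-2.52726072  5.28987038  3.13038394] [1.00722396 0.71113639 0.05205743] 0.12099578915566532 [-0.001  0.001 -0.001 -0.     0.002  0.001  0.001]
r 0.22244597245266626 lid deg 80.95004282463542
r 0.22289303888370343 lid deg 79.80238944820547
76 under hinge/front [392.0, 542.0] [353.0, 333.0] top hinge/front [432.0, 523.0] [398.0, 313.0]
80 under hinge/front [392.0, 542.0] [371.0, 326.0] top hinge/front [433.0, 526.0] [416.0, 308.0]
84 under hinge/front [392.0, 542.0] [389.0, 319.0] top hinge/front [433.0, 528.0] [434.0, 305.0]
```

View pics/c8.png

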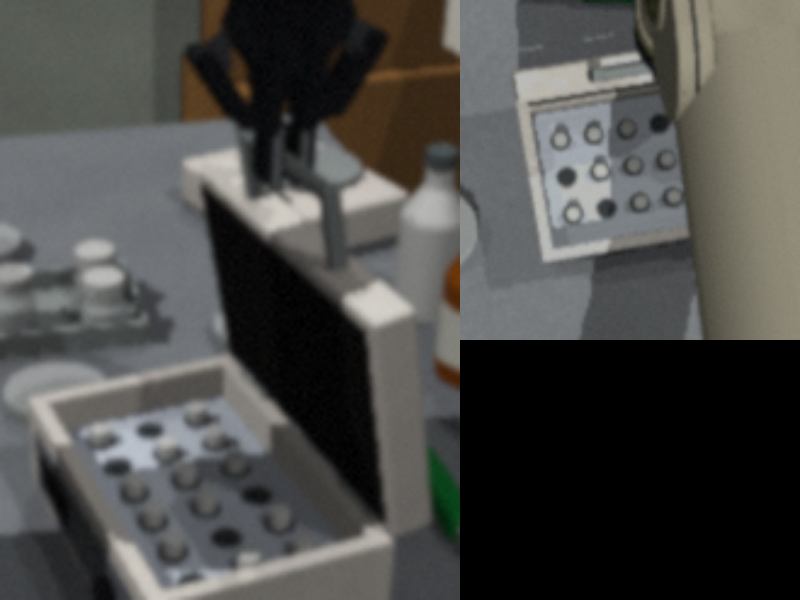

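The edge slope in the side view puts the lid at about 79–80°: the top edge runs from (432,525) to (412,308), and 80° would give a nearly identical slope. The arm geometry gives 79.8°, and it is still with low force. I hand in.

```bash
python3 -c "
from cell import env
s=env.get_state();print(s['time_s'],s['tool_pos'],s['finger_gap'],s['contact_force'])
print(env.close_job())"
```

```text
22.95 [ 0.65772991 -0.03230484  0.28754856] 0.11989494955780217 [-2.26357857  6.0212078   3.95599851]
the job is handed in; nothing more can be done
None
```

The stopper and the jar are upright in their trays, and the gripper is holding the lid by its bar at about its balance point. I handed the job in at 22.95 s; it reports no verdict.

- **Placing:** pictures taken after each release showed the stopper and the jar standing clear of the stock pieces. I saw nothing else moved, but took no final picture of everything.
- **Lid angle:** the bar position gives 79.8° and the lid edge in the side view about 79.3–79.5°, against a target of 80°. The first hinge estimate, from the rear lid corners, gave 81.0°. I trusted it less because those corners measured the lid a few mm too short.
- **Hold:** the lid was still at the end, with 7–8 N at the wrist and the gripper closed on the bar.
- **Checks that disagreed:** one height check on the middle of the bar gave 51 mm instead of 100 mm, from a poor pixel match; the bar ends gave 101–107 mm. My first swing arc was 2–3 mm too tight and reached about 25 N before I eased it outward.

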